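Find the socket that fits the shelf-bracket nut in a cheese ageing cellar

TASK

A rack rail lies on the bench with three bolts of different sizes, and the angled steel shelf bracket is held by one of them. Try the sockets from the tray on the bracket's nut until you have the one that fits (one size too big would drop on too, but only spin: that is not it), and finish still gripping that socket, upright and fully home on the nut: do not let go of it. The two other sockets must end up standing upright in the tray, and everything else stays where it is.

Things in the scene. Friction and masses are not known exactly. Their poses are not given: they have to be found in the camera images.
- bracket: fixed steel angle bracket: foot plate 60 mm wide, 6 mm thick on the rail, upright leg 60 mm high, 72 mm from the origin along -x. The nut with the same x, y as the bracket holds it: serve that one. Origin: foot's underside on the stud axis; z up. A fitting socket's underside rests on the foot; one too small stops 13 to 16 mm higher
- nut_a: fixed steel hex nut on the rail, 24, 30 or 36 mm across flats (all three differ; which name has which size is not told), 16 mm high, top 3 mm bevelled inwards 2.5 mm; its stud ends 3 mm above it, 8, 10 or 12 mm in radius. Does not turn. Origin: centre of its underside, on the 6 mm plate below it; z up; x square to a flat, so it repeats every 60 degrees of yaw
- nut_b: fixed steel hex nut on the rail, 24, 30 or 36 mm across flats (all three differ; which name has which size is not told), 16 mm high, top 3 mm bevelled inwards 2.5 mm; its stud ends 3 mm above it, 8, 10 or 12 mm in radius. Does not turn. Origin: centre of its underside, on the 6 mm plate below it; z up; x square to a flat, so it repeats every 60 degrees of yaw
- nut_c: fixed steel hex nut on the rail, 24, 30 or 36 mm across flats (all three differ; which name has which size is not told), 16 mm high, top 3 mm bevelled inwards 2.5 mm; its stud ends 3 mm above it, 8, 10 or 12 mm in radius. Does not turn. Origin: centre of its underside, on the 6 mm plate below it; z up; x square to a flat, so it repeats every 60 degrees of yaw
- socket_24: loose upright steel socket for a 24 mm nut, about 300 g: round body 38 mm wide, 40 mm high, hex bore from below 26 mm across flats, 24 mm deep; on top a fixed square adapter stub 20 x 20 mm, 38 mm high: grip this. Origin: centre of underside; z up; x, y square to the stub faces, x square to a bore flat. Fits with yaw as the nut's, or 60 degree steps from it
- socket_30: loose upright steel socket for a 30 mm nut, about 380 g: round body 44 mm wide, 40 mm high, hex bore from below 32 mm across flats, 24 mm deep; on top a fixed square adapter stub 20 x 20 mm, 38 mm high: grip this. Origin: centre of underside; z up; x, y square to the stub faces, x square to a bore flat. Fits with yaw as the nut's, or 60 degree steps from it
- socket_36: loose upright steel socket for a 36 mm nut, about 470 g: round body 51 mm wide, 40 mm high, hex bore from below 38 mm across flats, 24 mm deep; on top a fixed square adapter stub 20 x 20 mm, 38 mm high: grip this. Origin: centre of underside; z up; x, y square to the stub faces, x square to a bore flat. Fits with yaw as the nut's, or 60 degree steps from it
- tray: fixed shallow wooden tray, 200 x 200 mm outside, floor 8 mm thick, rim 20 mm high and 8 mm thick; the sockets stand on its floor, about 90 mm apart. Origin: centre of the underside; x, y along its sides; z up
- rail: fixed timber rail 100 mm wide (x), 320 mm long (y), 45 mm high; nuts at the middle of its width, 85 mm apart along y. Origin: centre of its underside
- spacer: bystander, loose: brass ring 36 mm across, 12 mm high, lying in a corner of the tray; leave it alone. Origin: centre of the underside
- wedge: bystander, loose: dark wooden wedge block 50 x 26 x 18 mm, lying on one end of the rail; leave it alone. Origin: centre of the underside
- brush: bystander, loose: hand brush lying at the left of the tray; leave it alone. Origin: on its length, at its underside
- mallet: bystander, loose: hammer lying beyond the rail; leave it alone. Origin: on its length, at its underside
- cheese: bystander, loose: small cheese wheel 140 mm across, 60 mm high; leave it alone. Origin: centre of the underside
- jar: bystander, loose: amber glass jar 60 mm across, 90 mm high; leave it alone. Origin: centre of the underside
- mould: bystander, loose: white plastic cheese mould (cup) 100 mm across, 70 mm high; leave it alone. Origin: centre of the underside
There are look-alikes about, which are no part of the job. What is shaped like the socket_30 but red is not meant.

How it is judged:
At the end, for the whole second after the job is handed in: The socket of the bracket nut's size is on that nut (axes within 4 mm, underside at most 3.5 mm above the foot plate, tilt under 0.08 rad), gripped with over 2 N; the two others stand upright (0.1 rad) on the tray floor, untouched (((horizontal distance between nut_a and bracket below 0.01 m and horizontal distance between socket_30 and nut_a below 0.004 m and z of socket_30 in the frame of nut_a between -0.004 and 0.0035 m and angle between socket_30's own z axis and vertical below 0.08 rad and contact force between the fingers and socket_30 above 2 N and x of socket_24 in the frame of tray between -0.092 and 0.092 m and y of socket_24 in the frame of tray between -0.092 and 0.092 m and z of each of socket_24, socket_36 in the frame of tray below 0.013 m and angle between each of socket_24, socket_36's own z axis and vertical below 0.1 rad and contact force between the fingers and socket_24 below 0.1 N and x of socket_36 in the frame of tray between -0.092 and 0.092 m and y of socket_36 in the frame of tray between -0.092 and 0.092 m and contact force between the fingers and socket_36 below 0.1 N) or (horizontal distance between nut_b and bracket below 0.01 m and horizontal distance between socket_24 and nut_b below 0.004 m and z of socket_24 in the frame of nut_b between -0.004 and 0.0035 m and angle between socket_24's own z axis and vertical below 0.08 rad and contact force between the fingers and socket_24 above 2 N and x of socket_30 in the frame of tray between -0.092 and 0.092 m and y of socket_30 in the frame of tray between -0.092 and 0.092 m and z of each of socket_30, socket_36 in the frame of tray below 0.013 m and angle between each of socket_30, socket_36's own z axis and vertical below 0.1 rad and contact force between the fingers and socket_30 below 0.1 N and x of socket_36 in the frame of tray between -0.092 and 0.092 m and y of socket_36 in the frame of tray between -0.092 and 0.092 m and contact force between the fingers and socket_36 below 0.1 N) or (horizontal distance between nut_c and bracket below 0.01 m and horizontal distance between socket_36 and nut_c below 0.004 m and z of socket_36 in the frame of nut_c between -0.004 and 0.0035 m and angle between socket_36's own z axis and vertical below 0.08 rad and contact force between the fingers and socket_36 above 2 N and x of socket_30 in the frame of tray between -0.092 and 0.092 m and y of socket_30 in the frame of tray between -0.092 and 0.092 m and z of each of socket_30, socket_24 in the frame of tray below 0.013 m and angle between each of socket_30, socket_24's own z axis and vertical below 0.1 rad and contact force between the fingers and socket_30 below 0.1 N and x of socket_24 in the frame of tray between -0.092 and 0.092 m and y of socket_24 in the frame of tray between -0.092 and 0.092 m and contact force between the fingers and socket_24 below 0.1 N))); the arm keeps its last pose, push and grip.
It fails at once if a bystander is shoved more than 30 mm (distance of any of spacer, wedge, brush, mallet, cheese, jar, mould from where it was at the start of the episode above 0.03 m).
It also fails if it takes over 72 s, if anything falls off the work surface, if the arm or the gripper's body presses on something with over 40 N, if the wrist force passes 120 N, or if a joint passes its speed limit or range.

ROBOT

A 6-joint arm with a two-finger parallel gripper is mounted at the origin on the work surface. World frame = base frame: x ahead of the robot, y to its left, z up, the work surface at z = 0. Lengths are in m, angles in rad, forces in N, time in s.
With the tool pointing down it reaches from about 0.225 to 0.875 m from the base axis. Payload 3.4 kg.
Tool frame: the origin (TCP) lies on the centre line of the jaws, within the pads' length; the fingertips stand 17 mm ahead of it and the grasp point (between the pads) lies 2 mm behind it; z points along the fingers, y is the line along which they close (so a half turn about z gives the same grasp; the last joint's range is limited). The gripper opens to 85 mm and grips with 20 to 120 N. Pads are 22 mm wide; open, the fingers measure 114 mm over their backs; the gripper's body (76 mm by 85 mm) begins 54 mm behind the grasp point. The pads swing forward as they close: fully open they stand 13 mm farther back than shut.
Start: joints at [1.071, 0.276, 1.505, -0, 1.361, -0.121], TCP at [0.213, 0.534, 0.248] pointing down, gripper open.
Joint ranges: [-2.89, 2.89], [-0.75, 2.08], [0.22, 2.7], [-1.18, 4.32], [0.11, 2.71], [-2.7, 2.7]. Speed limits (rad/s): [2.57, 2.57, 3.14, 3.14, 3.14, 3.14].

INTERFACE

Orientations are given as a unit quaternion [w, x, y, z].
In Python, from rig import manip gives the robot as it stands.
- The arm moves only by the tool move_arm, never from a script. Its argument "steps" is one flat list of numbers, 7 for each row, row after row: the turn, a rotation vector about the world's x, y, z normalised to -1 to 1, where 1 is 360 degrees, then the shift along the world's x, y, z normalised to -1 to 1, where 1 is 1 m, then the opening, from -1 (shut) to 1 (fully open). A call has exactly 10 rows; each row is the pose to reach, as a shift and turn from the pose commanded when the call began, turning the shorter way round; what a row does not reach only later rows make up. A row lasts 1/10 s, in which the tool goes at most 50 mm and 8.59 degrees, less where a joint would pass 70% of its speed; a pose out of reach is approached as far as the arm can. A call with a number of a shift or a turn outside -1 to 1 is refused whole. A call with a gripper value outside its range is refused whole. The fingers move at their own pace and stop on an object; "squeeze" is the grip in N (left out, the last holds). Time passes only in rows, so rows that repeat a pose let the fingers close, or fill a call up. It gives the time, the measured TCP pose, the force, the opening and the grip force at its end, in the units of the state.
- manip.get_state(): the state, without advancing time (a new reading comes with each control period).
- manip.get_image(name): name is "scene" or "top"; returns a dict with "pixels" (384x512x3 uint8, blue, green, red), "fx", "fy", "cx", "cy" (pixels), "R" (3x3) and "t" (3): a world point X has camera coordinates R X + t. Camera axes: x right, y down, z forward; pixel columns grow to the right and rows downward; lengths in m; the calibration is good to about 2 mm. A picture is of the moment at which its call begins. There is no depth.
- manip.sign_off(): hands the job in; it is judged then, once.
The state is a dict: "clock": time; "qpos": joint angles; "qd": joint speeds; "effort": joint torques, N m; "position": TCP position; "ee_rot": TCP orientation; "contact_force": force on the tool from outside, world axes, zero at the start; "moment": the same for the moment, N m; "width": finger opening in m; "gripper_force": force on a finger pad.
Only numpy, scipy, OpenCV 4.12 (cv2) and the standard library are available. Lean on these libraries where they do the work, as an engineer would, in place of code of your own. Each camera call takes 0.05 s, during which the arm holds its last target. There are 200 camera calls.

## Working session

There is one attempt and no reset: what is moved stays moved. The work goes in short steps, Python scripts to look and compute and a tool call to move; the robot and the scene stay as the last step left them, time stands still between calls to the robot, and variables do not carry over. Pictures are saved under pics/ and viewed, at most 10 in all, crops included, and the job is handed in when it is done.

Besides the shell and the picture viewer there is one more tool, called after ">>>" in YAML: its name, and indented under it one key for each argument. move_arm: Moves the arm, as the interface text tells. Scaled input: -1 to 1 covers 1 m each way for a shift and 360 degrees each way for a turn. Its arguments: {"type":"object","properties":{"steps":{"type":"array"},"squeeze":{"type":"number"}},"required":["steps"]}

```bash
ls; mkdir -p pics
cat > h.py <<'E'
import numpy as np, cv2
from rig import manip
def shot(name,tag=None):
    im=manip.get_image(name)
    im={k:(np.array(v) if k in("pixels","R","t") else v) for k,v in im.items()}
    if tag: cv2.imwrite(f"pics/{tag}.png",im["pixels"])
    return im
def ray(im,u,v):
    d=im["R"].T@np.array([(u-im["cx"])/im["fx"],(v-im["cy"])/im["fy"],1.]);c=-im["R"].T@im["t"]
    return c,d
def onz(im,u,v,z):
    c,d=ray(im,u,v);return c+d*(z-c[2])/d[2]
def proj(im,X):
    p=im["R"]@np.array(X,float)+im["t"];return im["fx"]*p[0]/p[2]+im["cx"],im["fy"]*p[1]/p[2]+im["cy"]
E
python3 - <<'E'
from h import *
for n in("top","scene"):
    im=shot(n,n+"0"); print(n,im["fx"],im["cx"],im["cy"],(-im["R"].T@im["t"]).round(3),im["R"].round(3).tolist())
    cv2.imwrite(f"pics/{n}0.png",cv2.resize(im["pixels"],(800,600),interpolation=cv2.INTER_CUBIC))
print(manip.get_state())
E
```

```text
pics
top 433.1184646621223 256.1044161857371 196.82553891650403 [0.414 0.078 1.316] [[0.005, -1.0, 0.017], [-0.993, -0.007, -0.121], [0.121, -0.017, -0.993]]
scene 370.1862913761183 254.99258397928728 190.38229334615824 [ 1.299 -0.322  0.639] [[0.442, 0.897, 0.023], [0.505, -0.228, -0.833], [-0.742, 0.379, -0.553]]
{'clock': 0.1, 'qpos': array([ 1.07102042e+00,  2.76526515e-01,  1.50602904e+00, -2.92488593e-06,
        1.36070460e+00, -1.21025803e-01]), 'qd': array([-0.0002866 , -0.00147069, -0.00045627,  0.00178035,  0.00023344,
        0.00029757]), 'effort': array([ 8.59276861e-04, -4.17699337e+01, -2.46405333e+01, -3.37749088e-04,
        5.78151332e-03,  7.80788724e-06]), 'position': array([0.21241136, 0.53383746, 0.24752021]), 'ee_rot': array([-2.53300498e-04,  1.88244792e-01,  9.82121786e-01, -7.94346905e-04]), 'contact_force': array([0.28005872, 0.20020695, 0.28771246]), 'moment': array([-0.01363748, -0.01146838,  0.0149118 ]), 'gripper_force': 0.0, 'width': 0.08529900054122203}
```

View pics/top0.png

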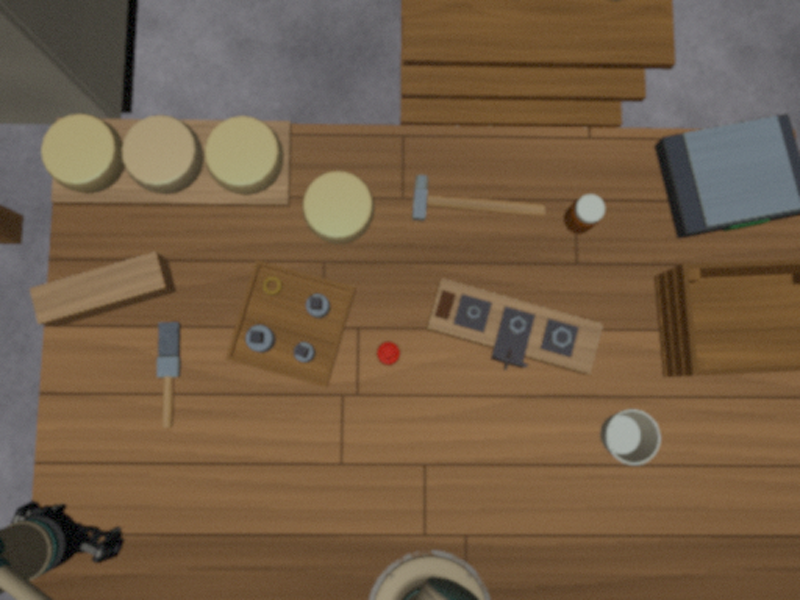

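View pics/scene0.png

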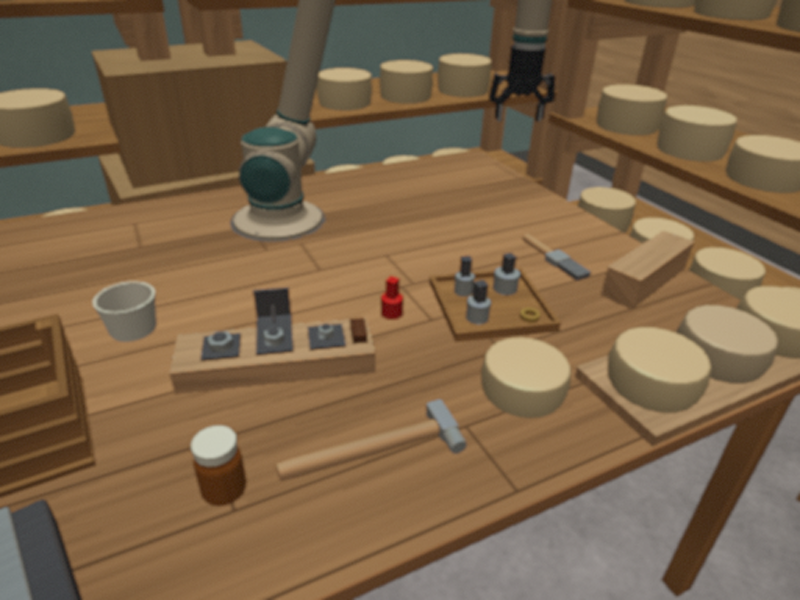

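Top view (800×600 pixels): the tray is centred at about (293,324), with socket stubs at (317,304), (260,337) and (303,352). The brass spacer is at (271,285). The rail nuts are at (474,312), (517,325) and (562,338), and the bracket foot is under the middle one. The wedge is at (445,303).

Possible mix-ups: the red socket at (388,353) is the decoy, and the grey sockets in the tray are the ones meant. Next I'll check both in a close crop.

Run:
```python
from h import *
A=[np.float32(shot("top")["pixels"]) for _ in range(6)]; B=[np.float32(shot("scene")["pixels"]) for _ in range(4)]
t=np.mean(A,0);s=np.mean(B,0); np.save("t.npy",t);np.save("s.npy",s)
c=lambda im,x,y,w,h,k:cv2.resize(np.clip(im[y:y+h,x:x+w]*1.5,0,255),None,fx=k,fy=k,interpolation=cv2.INTER_CUBIC).astype(np.uint8)
r1=c(t,268,178,130,60,6)[:300]; 
r2=np.hstack([c(t,145,168,75,75,4),c(s,110,180,120,75,4)])
cv2.imwrite("pics/crop.png",np.vstack([r1,r2]))
```

```text
(no output)
```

View pics/crop.png

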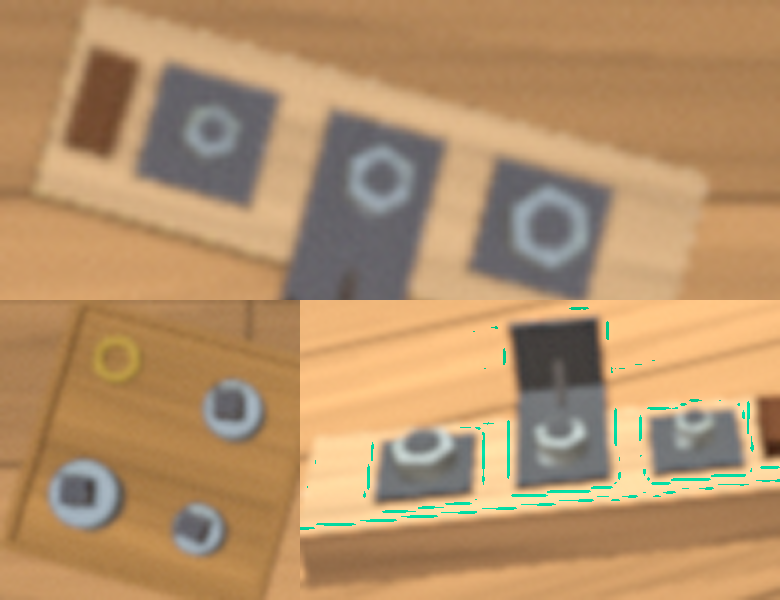

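The crop shows three clearly different nuts: small (212,130), medium (380,180, on the bracket foot) and large (550,228). So the bracket nut is the 30 mm one. In the tray the body sizes are large (85,493), small (198,530) and medium (233,410). The medium one should be socket_30, and I'll confirm its 44 mm body width and then measure positions.

Run:
```python
from h import *
im=shot("top");sc=shot("scene"); t=np.load("t.npy").astype(np.uint8); K=8
def crop(x,y,w,h): return cv2.resize(t[y:y+h,x:x+w],None,fx=K,fy=K,interpolation=cv2.INTER_CUBIC)
px=lambda c,x,y:((c[0]+.5)/K-.5+x,(c[1]+.5)/K-.5+y)
big=lambda m:max(cv2.findContours(m,cv2.RETR_EXTERNAL,cv2.CHAIN_APPROX_NONE)[0],key=cv2.contourArea)
def cen(c): m=cv2.moments(c);return m["m10"]/m["m00"],m["m01"]/m["m00"]
# sockets: blue-ish vs wood: b-r
for n,(u,v) in dict(mid=(203,195),bigs=(166,216),small=(194,225)).items():
    x,y=u-14,v-14;c=crop(x,y,28,28).astype(int)
    body=big(((c[...,0]-c[...,2])>-12).astype(np.uint8)); (bc,br)=cv2.minEnclosingCircle(body)
    hull=np.zeros(c.shape[:2],np.uint8);cv2.drawContours(hull,[body],-1,1,-1)
    g=c.mean(2); st=big(((g<85)&(cv2.erode(hull,np.ones((9,9)))>0)).astype(np.uint8)); r=cv2.minAreaRect(st)
    bw=2*np.sqrt(cv2.contourArea(body)/np.pi)/K*(1.316-.048)/im["fx"]
    p=px(cen(st),x,y); P=onz(im,*p,.086); 
    a=np.radians(r[2]); q=px((cen(st)[0]+80*np.cos(a),cen(st)[1]+80*np.sin(a)),x,y); d=onz(im,*q,.086)-P
    print(n,"body",onz(im,*px(bc,x,y),.048).round(4),"dia",round(bw,4),"stub",P.round(4),np.array(r[1])/K*1.23/433,"yaw mod90",np.degrees(np.arctan2(d[1],d[0]))%90, g[hull>0].min(),np.percentile(g[hull>0],[10,30,60]))
N=[]
for n,(u,v) in dict(s=(303,200),m=(331,208),l=(359.5,216)).items():
    x,y=int(u-11),int(v-11);c=crop(x,y,22,22).astype(int);g=c.mean(2)
    m=(g>118)&((c[...,0]-c[...,2])>-5)
    m=cv2.morphologyEx(m.astype(np.uint8),cv2.MORPH_CLOSE,np.ones((9,9)));b=big(m); cc=cen(b)
    P=onz(im,*px(cc,x,y),.065); N.append(P)
    W=np.array([onz(im,*px(q[0],x,y),.065)[:2]-P[:2] for q in b]); th=np.arctan2(W[:,1],W[:,0]);rr=np.hypot(*W.T)
    o=np.argsort(th);h=np.trapezoid(rr[o]*np.exp(-6j*th[o]),th[o]) # vertices at max
    print(n,P.round(4),"eqdia",2*np.sqrt(cv2.contourArea(b)/np.pi)/K*1.25/433,"flat yaw mod60",(-np.degrees(np.angle(h))/6*-1+30)%60,abs(h)/np.trapezoid(rr[o],th[o]))
N=np.array(N);print("gaps",np.linalg.norm(np.diff(N,axis=0),axis=1),"rail y dir",np.degrees(np.arctan2(*(N[0]-N[2])[1::-1])))
```

```text
mid body [0.5722 0.2136 0.048 ] dia 0.0421 stub [0.5713 0.2125 0.086 ] [0.02308025 0.02201501] yaw mod90 1.1589804727423996 54.0 [ 64.66666667  76.33333333 100.        ]
bigs body [0.5091 0.3204 0.048 ] dia 0.0505 stub [0.5088 0.3182 0.086 ] [0.02505029 0.02148177] yaw mod90 84.64376837895738 43.0 [ 64.66666667  81.66666667 107.33333333]
small body [0.4842 0.2372 0.048 ] dia 0.0359 stub [0.4837 0.2357 0.086 ] [0.02340758 0.01819857] yaw mod90 68.64179355387955 52.0 [66.         74.         95.66666667]Traceback (most recent call last):
  File "<stdin>", line 21, in <module>
  File "<stdin>", line 5, in <lambda>
ValueError: max() iterable argument is empty
```

Run:
```python
from h import *
im=shot("top"); t=np.load("t.npy").astype(np.float32); K=8
N=[]
for n,(u,v,w) in dict(s=(303,200,9),m=(331,208,9),l=(359.5,216,9)).items():
    x,y=int(u-w),int(v-w);c=cv2.resize(t[y:y+2*w,x:x+2*w],None,fx=K,fy=K,interpolation=cv2.INTER_CUBIC)
    g=c.mean(2); blue=(c[...,0]-c[...,2])>-5
    th,_=cv2.threshold(np.clip(g,0,255).astype(np.uint8)[blue][:,None],0,255,cv2.THRESH_OTSU)
    b=max(cv2.findContours(((g>th)&blue).astype(np.uint8),cv2.RETR_EXTERNAL,cv2.CHAIN_APPROX_NONE)[0],key=cv2.contourArea)
    m=cv2.moments(b);cc=np.array([m["m10"],m["m01"]])/m["m00"]
    px=lambda q:((q[0]+.5)/K-.5+x,(q[1]+.5)/K-.5+y)
    P=onz(im,*px(cc),.064);N.append(P)
    W=np.array([onz(im,*px(q[0]),.064)[:2]-P[:2] for q in b]);a=np.arctan2(W[:,1],W[:,0]);r=np.hypot(*W.T);o=np.argsort(a)
    h=np.trapezoid(r[o]*np.exp(-6j*a[o]),a[o])
    print(n,th,P.round(4),"eqdia",round(2*np.sqrt(cv2.contourArea(b)/np.pi)/K*1.25/433,4),"flat mod60",(-np.degrees(np.angle(h))/6+30)%60,abs(h)/6.28/r.mean(),"wh",np.array(cv2.boundingRect(b)[2:])/K)
N=np.array(N);print("gaps",np.linalg.norm(np.diff(N,axis=0),axis=1),"rail y dir",np.degrees(np.arctan2(*(N[0]-N[2])[1::-1])))
```

```text
s 79.0 [ 0.5597 -0.0789  0.064 ] eqdia 0.0261 flat mod60 10.240555529672854 0.019568447300100426 wh [9.75  8.875]
m 82.0 [ 0.5366 -0.1608  0.064 ] eqdia 0.0322 flat mod60 20.208542213323923 0.015634329091213664 wh [11.25 11.75]
l 84.0 [ 0.5142 -0.243   0.064 ] eqdia 0.0376 flat mod60 31.923342340929025 0.01700064180340308 wh [13.   13.75]
gaps [0.08505407 0.08526131] rail y dir 74.49558140794858
```

>>> move_arm:
  steps: [0,0,0,0.05,-0.04,0,-0.2,0,0,0,0.09,-0.08,0,-0.2,0,0,0,0.13,-0.12,0,-0.2,0,0,0,0.17,-0.15,0,-0.2,0,0,0,0.21,-0.18,0,-0.2,0,0,0,0.24,-0.21,0,-0.2,0,0,0,0.28,-0.24,0,-0.2,0,0,0,0.31,-0.27,0,-0.2,0,0,0.03,0.34,-0.3,0,-0.2,0,0,0.058,0.359,-0.321,0,-0.2]
  squeeze: 60

```text
clock: 1.75
position: [0.5741, 0.2107, 0.2482]
ee_rot: [0.001, 0.039, 0.999, -0.0]
contact_force: [0.8, 1.4, 0.7]
width: 0.034
gripper_force: 0.0
```

>>> move_arm:
  steps: [0,0,0.012,0,0,-0.03,0,0,0,0.012,0,0,-0.07,0,0,0,0.012,0,0,-0.105,0,0,0,0.012,0,0,-0.105,0,0,0,0.012,0,0,-0.12,0,0,0,0.012,0,0,-0.135,0,0,0,0.012,0,0,-0.15,0,0,0,0.012,0,0,-0.165,0,0,0,0.012,0,0,-0.176,0,0,0,0.012,0,0,-0.176,0]

```text
clock: 2.75
position: [0.5715, 0.2134, 0.0722]
ee_rot: [-0.0, 0.004, 1.0, -0.0]
contact_force: [-0.5, -0.1, 0.1]
width: 0.0425
gripper_force: 0.0
```

>>> move_arm:
  steps: [0,0,0,0,0,0,-1,0,0,0,0,0,0,-1,0,0,0,0,0,0,-1,0,0,0,0,0,0,-1,0,0,0,0,0,0,-1,0,0,0,0,0,0,-1,0,0,0,0,0,0.01,-1,0,0,0,0,0,0.03,-1,0,0,0,0,0,0.05,-1,0,0,0,0,0,0.05,-1]
  squeeze: 80

```text
clock: 3.75
position: [0.573, 0.2134, 0.1245]
ee_rot: [0.002, 0.004, 1.0, 0.0]
contact_force: [0.7, -0.1, -3.7]
width: 0.0192
gripper_force: 78.7
```

Run:
```python
from h import *
im=shot("scene");c=cv2.resize(im["pixels"][120:230,215:365],None,fx=5,fy=5,interpolation=cv2.INTER_CUBIC)
cv2.imwrite("pics/grip.png",c); print(manip.get_state())
```

```text
{'clock': 3.8, 'qpos': array([ 2.42892175e-01,  4.18406344e-01,  1.61412312e+00, -2.52295833e-04,
        1.10747745e+00, -1.32017877e+00]), 'qd': array([ 0.00150128,  0.02386159,  0.03865658,  0.00199729, -0.00213947,
       -0.0020351 ]), 'effort': array([ 5.71573398e-02, -5.05469263e+01, -2.35723543e+01,  1.28705902e-03,
        4.18803818e-02,  3.30712055e-05]), 'position': array([0.57202067, 0.21315566, 0.12300578]), 'ee_rot': array([7.96431771e-04, 3.80639309e-03, 9.99992435e-01, 8.41919903e-05]), 'contact_force': array([ 0.31990256,  0.53281475, -4.63695019]), 'moment': array([ 0.01575982,  0.01845838, -0.01356005]), 'gripper_force': 78.7257993221283, 'width': 0.018470119282787488}
```

View pics/grip.png

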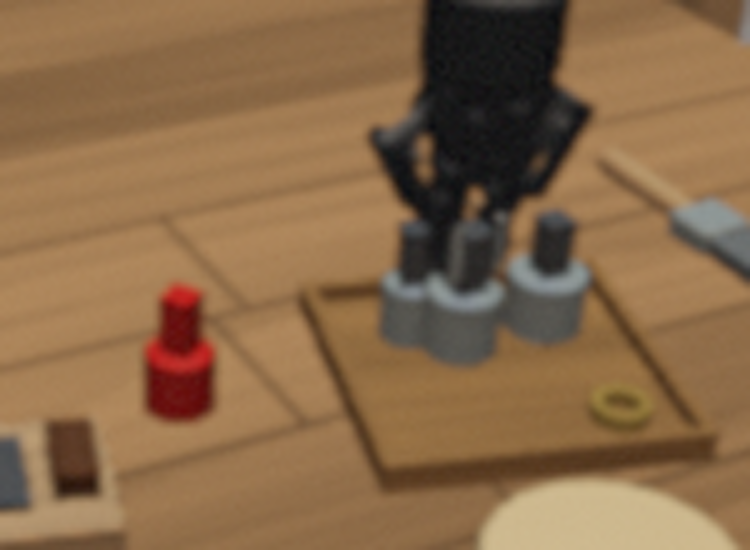

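The socket is held: opening 19 mm, 79 N, load about 4 N. The pads lie against the stub at (475,255), and both other sockets stand undisturbed. Next I'll carry it over the nut at a safe height.

>>> move_arm:
  steps: [0,0,0,0,0,0.03,-1,0,0,0,0,-0.02,0.06,-1,0,0,-0.005,0,-0.06,0.08,-1,0,0,-0.01,-0.005,-0.105,0.08,-1,0,0,-0.015,-0.01,-0.15,0.08,-1,0,0,-0.02,-0.015,-0.195,0.08,-1,0,0,-0.026,-0.02,-0.24,0.08,-1,0,0,-0.026,-0.025,-0.285,0.08,-1,0,0,-0.026,-0.03,-0.325,0.08,-1,0,0,-0.026,-0.035,-0.355,0.08,-1]

```text
clock: 4.8
position: [0.535, -0.1441, 0.2004]
ee_rot: [-0.002, 0.086, 0.996, 0.0]
contact_force: [-0.2, -0.3, -4.1]
width: 0.0185
gripper_force: 79.4
```

>>> move_arm:
  steps: [0,0,0,0,-0.012,0,-1,0,0,0,0,-0.019,0,-1,0,0,0,0,-0.019,0,-1,0,0,0,0,-0.019,0,-1,0,0,0,0,-0.019,0,-1,0,0,0,0,-0.019,0,-1,0,0,0,0,-0.019,0,-1,0,0,0,0,-0.019,0,-1,0,0,0,0,-0.019,0,-1,0,0,0,0,-0.019,0,-1]

```text
clock: 5.8
position: [0.5367, -0.1607, 0.2024]
ee_rot: [0.0, 0.085, 0.996, 0.0]
contact_force: [0.4, 0.3, -4.5]
width: 0.0186
gripper_force: 79.3
```

Run:
```python
from h import *
f=[];I=[]
for _ in range(6): im=shot("scene");I.append(im["pixels"].astype(float));s=manip.get_state();f.append(s["contact_force"])
print(np.mean(f,0),s["position"],s["ee_rot"],s["width"])
u,v=proj(im,s["position"]);print("tcp px",u,v, "nut px",proj(im,[.5366,-.1608,.064]))
I=np.mean(I,0);np.save("s2.npy",I);x,y=int(u)-60,int(v)-40
cv2.imwrite("pics/above.png",cv2.resize(np.clip(I[y:y+100,x:x+120]*1.3,0,255),None,fx=6,fy=6,interpolation=cv2.INTER_CUBIC));print(x,y)
```

```text
[-0.29498871 -0.40359672 -3.81457842] [ 0.53664158 -0.16079524  0.20232978] [5.61623763e-06 8.54628550e-02 9.96341355e-01 6.13763501e-05] 0.018854246908301835
tcp px 169.01926542130946 165.79333993769302 nut px (np.float64(174.7513787278919), np.float64(212.9277890293793))
109 125[ WARN:0@3.525] global loadsave.cpp:1063 imwrite_ Unsupported depth image for selected encoder is fallbacked to CV_8U.
```

View pics/above.png

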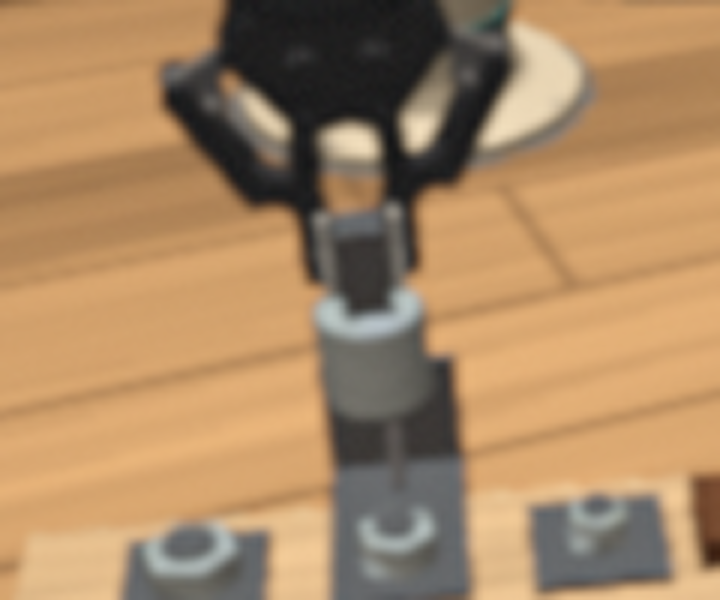

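The socket is held upright at crop (370,350), and the bracket nut sits below it at (397,530). A load of 3.81 N is about 389 g, which confirms socket_30. Next I'll check its axis in the hand against the projections.

Run:
```python
from h import *
im=shot("scene");I=np.load("s2.npy").astype(np.float32);K=6
c=cv2.resize(I[125:225,109:229]*1.3,None,fx=K,fy=K,interpolation=cv2.INTER_CUBIC)
cp=lambda X:tuple(((np.array(proj(im,X))+.5-[109,125])*K-.5).round(1))
for z in(.178,.158,.138):print(z,"axis expected",cp([.5366,-.1608,z]),"+x5mm",cp([.5416,-.1608,z]),"+y5mm",cp([.5366,-.1558,z]))
print("nut top",cp([.5366,-.1608,.067]),cp([.5366,-.1608,.064]), "stub top", cp([.5366,-.1608,.216]))
br=(c[...,0]-c[...,2])
for row in(320,345,370,395):
    xs=np.where((br[row,280:470]>-15))[0]+280; print(row,xs.min(),xs.max(),(xs.min()+xs.max())/2)
g=c.mean(2)
for col in (365,375,385): print(col,np.round(g[270:440:6,col]).astype(int))
nb=(g>150)&(br>-25); nb[:480]=0; nb[:,:345]=0; nb[:,450:]=0
y,x=np.where(nb);print("nut ring",x.min(),x.max(),y.min(),y.max())
```

```text
0.178 axis expected (np.float64(369.1), np.float64(300.5)) +x5mm (np.float64(372.5), np.float64(306.5)) +y5mm (np.float64(381.4), np.float64(297.9))
0.158 axis expected (np.float64(374.3), np.float64(343.1)) +x5mm (np.float64(377.7), np.float64(349.2)) +y5mm (np.float64(386.5), np.float64(340.4))
0.138 axis expected (np.float64(379.3), np.float64(384.7)) +x5mm (np.float64(382.7), np.float64(390.9)) +y5mm (np.float64(391.4), np.float64(381.9))
nut top (np.float64(396.3), np.float64(524.4)) (np.float64(397.0), np.float64(530.1)) stub top (np.float64(358.8), np.float64(216.5))
320 318 419 368.5
345 325 418 371.5
370 327 446 386.5
395 331 447 389.0
365 [ 56  55  56  56  55  52  56  97 156 188 186 157 124 107 105 106 107 108
 109 109 109 109 110 109 100  79  61  56  56]
375 [ 56  55  55  54  53  51  63 111 167 192 182 148 117 104 104 105 104 106
 108 109 108 106 107 108  98  77  60  55  56]
385 [ 57  55  55  61  70  72  80 123 172 191 174 135 106 100 101 103 103 104
 105 105 105 104 105 105  95  78  70  70  71]
nut ring 362 431 514 550
```

>>> move_arm:
  steps: [0,0,0,-0.0015,0,-0.02,-1,0,0,0,-0.0015,0,-0.045,-1,0,0,0,-0.0015,0,-0.06,-1,0,0,0,-0.0015,0,-0.066,-1,0,0,0,-0.0015,0,-0.068,-1,0,0,0,-0.0015,0,-0.07,-1,0,0,0,-0.0015,0,-0.072,-1,0,0,0,-0.0015,0,-0.074,-1,0,0,0,-0.0015,0,-0.076,-1,0,0,0,-0.0015,0,-0.076,-1]

```text
clock: 7.15
position: [0.5363, -0.1608, 0.1294]
ee_rot: [0.002, 0.085, 0.996, -0.0]
contact_force: [-2.8, 1.8, 10.9]
width: 0.0188
gripper_force: 81.6
```

>>> move_arm:
  steps: [0,0,0,0,0,0.008,-1,0,0,0.02,0,0,0.01,-1,0,0,0.04,0,0,0.01,-1,0,0,0.06,0,0,0.01,-1,0,0,0.083,0,0,0.01,-1,0,0,0.083,0,0,0.01,-1,0,0,0.083,0,0,0.006,-1,0,0,0.083,0,0,0.003,-1,0,0,0.083,0,0,0,-1,0,0,0.083,0,0,-0.001,-1]

```text
clock: 8.15
position: [0.5358, -0.1607, 0.1251]
ee_rot: [0.001, -0.174, 0.985, 0.0]
contact_force: [2.5, 0.8, -3.6]
width: 0.0191
gripper_force: 79.6
```

Turning by 30° let it drop past the stop height with no vertical load, so I'll lower it home.

>>> move_arm:
  steps: [0,0,0,0,0,-0.002,-1,0,0,0,0,0,-0.004,-1,0,0,0,0,0,-0.006,-1,0,0,0,0,0,-0.008,-1,0,0,0,0,0,-0.009,-1,0,0,0,0,0,-0.01,-1,0,0,0,0,0,-0.011,-1,0,0,0,0,0,-0.012,-1,0,0,0,0,0,-0.012,-1,0,0,0,0,0,-0.012,-1]

```text
clock: 9.15
position: [0.5358, -0.1606, 0.1165]
ee_rot: [0.001, -0.174, 0.985, -0.001]
contact_force: [-1.4, 4.1, 15.3]
width: 0.0188
gripper_force: 82.3
```

Run:
```python
from h import *
im=shot("scene");s=manip.get_state();print({k:s[k] for k in("clock","position","ee_rot","contact_force","moment","width","gripper_force")})
u,v=map(int,proj(im,s["position"]));x,y=u-60,v-45;print(x,y)
cv2.imwrite("pics/home.png",cv2.resize(np.clip(im["pixels"][y:y+100,x:x+120]*1.3,0,255).astype(np.uint8),None,fx=6,fy=6,interpolation=cv2.INTER_CUBIC))
```

```text
{'clock': 9.2, 'position': array([ 0.53583748, -0.16061409,  0.11650768]), 'ee_rot': array([ 1.35670530e-03, -1.74346264e-01,  9.84683324e-01, -5.38532545e-04]), 'contact_force': array([-0.24252091,  3.93437327, 15.02575035]), 'moment': array([0.54281823, 0.1225033 , 0.03744169]), 'width': 0.018662749567650478, 'gripper_force': 82.28081703186035}
112 150
```

View pics/home.png

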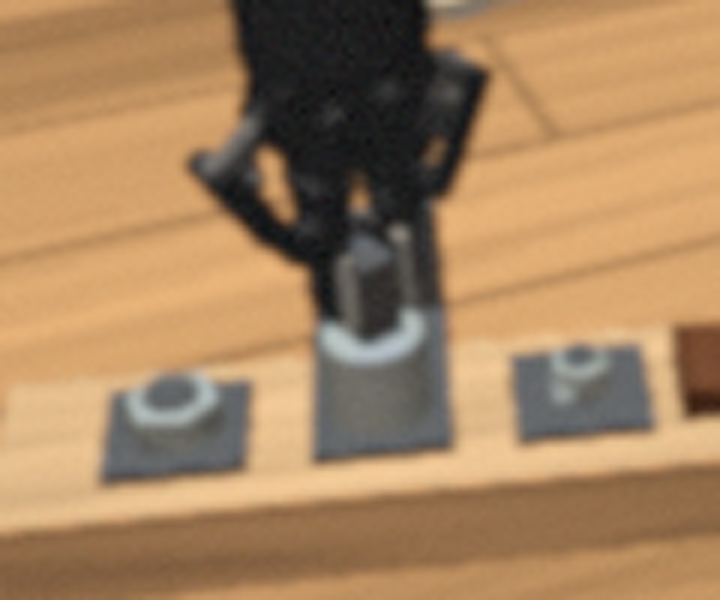

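The picture shows the socket standing on the foot plate around the bracket nut at (370,390), with the neighbouring nuts at (170,400) and (580,360). A firmer push with a small wiggle should show whether it is bottomed or jammed.

>>> move_arm:
  steps: [0,0,0.003,0,0,-0.001,-1,0,0,0.006,0,0,-0.002,-1,0,0,0.003,0,0,-0.003,-1,0,0,-0.003,0,0,-0.003,-1,0,0,-0.006,0,0,-0.003,-1,0,0,-0.003,0,0,-0.003,-1,0,0,0,0,0,-0.003,-1,0,0,0,0,0,-0.003,-1,0,0,0,0,0,-0.003,-1,0,0,0,0,0,-0.003,-1]

```text
clock: 10.2
position: [0.5366, -0.1609, 0.1164]
ee_rot: [0.003, -0.174, 0.985, -0.001]
contact_force: [-4.1, 4.8, 30.3]
width: 0.0185
gripper_force: 84.2
```

>>> move_arm:
  steps: [0,0,0,0,0,0.001,-1,0,0,0,0,0,0.002,-1,0,0,0,0,0,0.002,-1,0,0,0,0,0,0.002,-1,0,0,0,0,0,0.002,-1,0,0,0,0,0,0.002,-1,0,0,0,0,0,0.002,-1,0,0,0,0,0,0.002,-1,0,0,0,0,0,0.002,-1,0,0,0,0,0,0.002,-1]

```text
clock: 11.2
position: [0.5365, -0.161, 0.1165]
ee_rot: [0.002, -0.174, 0.985, -0.001]
contact_force: [-1.7, 3.6, 19.2]
width: 0.0185
gripper_force: 82.5
```

Run:
```python
from h import *
I=[]
for _ in range(4): im=shot("scene");I.append(im["pixels"].astype(np.float32))
s=manip.get_state();print(s["clock"],s["position"],s["ee_rot"],s["contact_force"],s["moment"],s["gripper_force"])
x,y=112,150;K=6;c=cv2.resize(np.mean(I,0)[y:y+100,x:x+120],None,fx=K,fy=K,interpolation=cv2.INTER_CUBIC)
cp=lambda X:((np.array(proj(im,X))+.5-[x,y])*K-.5).round(1)
C=-im["R"].T@im["t"];n=np.array([.5366,-.1608]);d=C[:2]-n;d/=np.linalg.norm(d);l=np.array([-d[1],d[0]])
for z in(.051,.091,.094):print(z,"front",cp([*(n+.022*d),z]),"sides",cp([*(n+.022*l),z]),cp([*(n-.022*l),z]))
g=c.mean(2)
for col in(370,380):print(col,[(r,int(g[r,col])) for r in range(330,450,5)])
for row in(385,400):print(row,[(q,int(g[row,q])) for q in list(range(305,345,4))+list(range(410,455,4))])
```

```text
11.4 [ 0.53653851 -0.16098271  0.1164558 ] [ 0.00220956 -0.17418894  0.98470909 -0.00115991] [-0.77637651  2.97513454 19.82971521] [ 0.49097948  0.17172064 -0.12685715] 82.49788284301758
0.051 front [385.8 435.6] sides [433.9 397.5] [329.5 411.2]
0.091 front [376.5 359.1] sides [425.9 321.9] [319.  335.2]
0.094 front [375.7 353.2] sides [425.3 316.1] [318.2 329.3]
370 [(330, 32), (335, 41), (340, 67), (345, 105), (350, 132), (355, 143), (360, 132), (365, 107), (370, 86), (375, 80), (380, 83), (385, 83), (390, 83), (395, 83), (400, 83), (405, 83), (410, 83), (415, 83), (420, 83), (425, 85), (430, 90), (435, 91), (440, 84), (445, 75)]
380 [(330, 40), (335, 63), (340, 99), (345, 128), (350, 143), (355, 144), (360, 128), (365, 102), (370, 82), (375, 77), (380, 80), (385, 82), (390, 83), (395, 83), (400, 82), (405, 81), (410, 81), (415, 82), (420, 82), (425, 83), (430, 86), (435, 87), (440, 83), (445, 73)]
385 [(305, 139), (309, 127), (313, 112), (317, 93), (321, 80), (325, 76), (329, 76), (333, 79), (337, 80), (341, 82), (410, 71), (414, 68), (418, 67), (422, 66), (426, 67), (430, 70), (434, 74), (438, 77), (442, 86), (446, 97), (450, 115), (454, 133)]
400 [(305, 143), (309, 129), (313, 112), (317, 93), (321, 81), (325, 78), (329, 77), (333, 79), (337, 80), (341, 81), (410, 72), (414, 69), (418, 66), (422, 65), (426, 66), (430, 69), (434, 73), (438, 76), (442, 83), (446, 93), (450, 110), (454, 127)]
```

The rim's front edge is at row 364, against 359 expected at home and 353 if it stood 3 mm high. The TCP stays at 0.1165 m under both 20 and 30 N, so the socket is bottomed on the foot and still gripped at 82 N.

```bash
python3 -c "
from rig import manip
print(manip.sign_off())"
```

```text
the job is handed in; nothing more can be done
None
```

I handed the job in with socket_30 gripped at 82 N and fully home on the bracket's 30 mm nut; I never touched the other two sockets in the tray, and the sign-off gave no verdict.

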